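# Clamp the rack hub in the drill vise, set screw to the mark

## Robot

A 6-joint arm with a two-finger parallel gripper is mounted at the origin on the work surface. World frame = base frame: x ahead of the robot, y to its left, z up, the work surface at z = 0. Lengths are in m, angles in rad, forces in N, time in s.
With the tool pointing down it reaches from about 0.375 to 0.9 m from the base axis. Payload 3.1 kg.
Tool frame: the origin (TCP) lies midway between the tips of the shut fingers; the grasp point (between the pads) lies 19 mm behind it; z points along the fingers, y is the line along which they close (so a half turn about z gives the same grasp; the last joint's range is limited). The gripper opens to 85 mm and grips with 20 to 120 N. Pads are 22 mm wide; open, the fingers measure 114 mm over their backs; the gripper's body (76 mm by 85 mm) begins 54 mm behind the grasp point. The pads swing forward as they close: fully open they stand 13 mm farther back than shut.
Start: joints at [-1.31, 0.527, 1.433, -0, 1.181, -0.178], TCP at [0.266, -0.565, 0.211] pointing down, gripper open.
Joint ranges: [-3.08, 3.08], [-0.75, 2.2], [0.22, 2.44], [-1.43, 4.57], [0, 2.65], [-2.85, 2.85]. Speed limits (rad/s): [2.79, 2.79, 3.14, 3.14, 3.14, 3.14].

## Interface

Orientations are given as a rotation vector (axis times angle).
In Python, from plant import arm gives the robot as it stands.
- The arm moves only by the shell command python3 -m inch 'ROWS' [OPENING] [FORCE]. ROWS is JSON, a list of rows, each a list of 4 numbers: the shift along the tool's x, y, z in m, then the turn about the tool's z in rad. A call has 1 to 5 rows; each row is the pose to reach, as a shift and turn from the pose commanded when the call began, along the tool's axes at that moment; what a row does not reach only later rows make up. A row lasts 1/10 s, in which the tool goes at most 50 mm and 8.59 degrees, less where a joint would pass 70% of its speed; a pose out of reach is approached as far as the arm can. A call with a gripper value outside its range is refused whole. OPENING is the closure, from -1 (fully open) to 1 (shut), set as the call begins (- or left out, the last holds). The fingers move at their own pace and stop on an object; FORCE is the grip in N (left out, the last holds). Time passes only in rows, so rows that repeat a pose let the fingers close. It gives the time, the measured TCP pose, the force, the opening and the grip force at its end, in the units of the state.
- arm.state(): the state, without advancing time (a new reading comes with each control period).
- arm.snapshot(name): name is "scene" or "top"; returns the picture (480x640x3 uint8, blue, green, red); there is no depth.
- arm.camera_info(name): a dict with "K" (3x3 intrinsics, pixels), "rvec" (rotation vector, rad) and "tvec" (3), from world to camera coordinates, as OpenCV has them. Camera axes: x right, y down, z forward; pixel columns grow to the right and rows downward; lengths in m; the calibration is good to about 2 mm. A picture is of the moment at which its call begins. camera_info takes no time and is no camera call.
- arm.sign_off(): hands the job in; it is judged then, once.
Trained networks look in the newest picture that a camera, given by its name, has taken for a name from the list of things; names that differ only in an ending like _2 or _b are one class to them, and where a whole thing is asked for, a point or a joint stands for the part that bears it (a point fixed in the world has none). Each returns a list of dicts, best first, with "p" (0 to 1); they miss things now and then, are a little off and sometimes report something else, mostly with a low value. They report only what shows in the picture. A call takes as long as a camera call.
- arm.look_for(camera, query): "rect" ([left, top, width, height] in pixels, round what is visible of it).
- arm.outline_of(camera, query): "mask" (480x640 bool, what is visible of it) and "rect" ([left, top, width, height] in pixels, round what is visible of it).
The state is a dict: "t": time; "joints": joint angles; "joint_velocities": joint speeds; "tau": joint torques, N m; "eef_pos": TCP position; "ee_rot": TCP orientation; "force": force on the tool from outside, world axes, zero at the start; "ft_torque": the same for the moment, N m; "opening": finger opening in m; "finger_force": force on a finger pad.
Only numpy, scipy, OpenCV 4.12 (cv2) and the standard library are available. Lean on these libraries where they do the work, as an engineer would, in place of code of your own. Each camera call takes 0.05 s, during which the arm holds its last target. There are 200 camera calls.

## Task

The aluminium hub standing in the blue drill vise is to be drilled. Turn it on the vise bed so that its brass set screw points straight at the red mark on the fixed jaw, then turn the crank clockwise by its black knob until the sliding jaw clamps the hub tight in the middle of the V-groove with the screw still pointing at the mark. Leave the hub standing upright in the vise, and leave the mallet, compass, punch and screw organizer where they are.

Things in the scene. Friction and masses are not known exactly. Their poses are not given: they have to be found in the camera images.
- vise: Fixed blue drill vise along its own y. Origin: centre of underside; z up. Bed x +-55, y -182 to 102 mm, top 20 mm above bench. Fixed jaw at +y end: y 53 to 96, x +-55, top 55 mm above bench, with an upright 90 degree V-groove 44 wide, 22 deep, open to -y, bottom line at x 0, y 75. Gear housing under the crank: x +-35, y -170 to -100, top 62 mm above bench.
- mark (a point): Middle of the red mark, a stripe 5 by 18 mm along y on top of the fixed jaw, behind the middle of the V-groove (vise x 0, y 85, z 56 mm).
- seat (a point): Point on the bed where the hub's origin lies when the hub touches both walls of the V-groove (vise x 0, y 39.6, z 20 mm).
- jaw: Sliding jaw, a block 90 (x) by 30 (y) mm, top 55 mm above bench, flat steel face looking to vise +y. Axes as the vise; origin under the face at bench height. It slides along vise y, 9 mm per radian of the crank.
- jaw_face (a point): Centre of the sliding jaw's steel face, 37.5 mm above the bench. At crank 0 it is at vise y = -32 mm; it meets a hub seated in the V at y = 14.6 mm.
- crank (a joint): Crank angle (rad), 0 to 6.6, grows clockwise seen from above as the jaw closes. The crank arm points along vise -y at 0, -x at pi/2, +y at pi. It meets the hub seated in the V at about 5.2. It stays where it is left (friction 0.3 N m, 6 N at the knob).
- crank_axis (a point): Point on the crank's upright axis, 65 mm above the bench (vise x 0, y -135 mm).
- knob (a point): Middle of the black upright crank knob (a sleeve that spins freely on its pin), 22 mm diameter, from 74 to 124 mm above the bench (this point: 99), 50 mm from the crank's axis. The steel crank arm below it has its top at 74 mm.
- hub: Loose aluminium hub standing on the vise bed: upright cylinder, 50 mm diameter, 70 mm tall, 0.3 kg; top 90 mm above the bench, its upper 35 mm clear above the jaws, where it can be grasped from above. Origin: centre of the underside; z up; +y points to its set screw. A red stripe on its top runs from the dark bore towards the screw.
- screw_tip (a point): Outer end of the brass set screw's head (12 mm diameter) that sticks out 9 mm from the hub's side; 34 mm from the hub's axis and 58 mm above the hub's underside.
- mallet: Bystander: green rubber mallet lying on the bench; head 64 mm diameter, 100 mm long; light wooden handle 270 mm long pointing to its -x. Origin: bench under the head.
- compass: Bystander: steel compass lying flat, 160 mm long, up to 12 mm high. Origin: under its hinge, legs to its -x.
- punch: Bystander: steel nail punch, 140 mm long, 12 mm thick, lying along its x. Origin: under its middle.
- organizer: Bystander: clear acrylic screw organizer with sliding lids, 100 (x) by 220 (y) mm, 60 mm high, beyond the vise. Origin: centre of the underside.

How it is judged:
By the outcome, as a careful person would: the job done as asked, in the order asked, and still so for the second after the job is handed in, with the robot touching nothing.
It also fails if it takes over 64 s, if anything falls off the work surface, if the arm or the gripper's body presses on something with over 40 N, if the wrist force passes 120 N, or if a joint passes its speed limit or range.

## Working session

There is one attempt and no reset: what is moved stays moved. The work goes in short steps, Python scripts to look and compute and a shell command to move; the robot and the scene stay as the last step left them, time stands still between calls to the robot, and variables do not carry over. Pictures are saved under pics/ and viewed, at most 10 in all, crops included, and the job is handed in when it is done.

```bash
ls; mkdir -p pics; python3 - <<'E'
from plant import arm
import cv2,numpy as np
print(arm.state())
for c in("scene","top"):
    im=arm.snapshot(c);cv2.imwrite(f"pics/{c}0.png",im);print(c,arm.camera_info(c))
    for q in("vise","mark","jaw","knob","hub","screw_tip","crank","mallet","organizer"):
        r=arm.look_for(c,q);print(q,[(np.round(d["rect"]).tolist(),round(d["p"],2)) for d in r[:2]])
E
```

```text
pics
{'t': 0.0, 'joints': array([-1.30948728e+00,  5.28485580e-01,  1.43391508e+00,  1.79393469e-05,
        1.18139180e+00, -1.78529024e-01]), 'joint_velocities': array([-3.31778807e-04, -6.98192899e-05,  1.00654511e-03,  1.71331030e-03,
        5.64252864e-04,  7.40008700e-04]), 'tau': array([ 6.66368724e-04, -4.42350984e+01, -1.78023720e+01, -2.42417873e-04,
        8.40762863e-03,  1.68258698e-06]), 'eef_pos': array([ 0.26593513, -0.56475589,  0.21031768]), 'ee_rot': array([-3.06378444e+00, -6.84850256e-01,  1.16862852e-04]), 'force': array([ 0.5070015 , -0.62815673, -0.23820059]), 'ft_torque': array([ 0.00644453, -0.01726712,  0.03169301]), 'finger_force': 0.0, 'opening': 0.08520310714473145}
scene {'K': array([[482.56034705,   0.        , 320.32483549],
       [  0.        , 482.56034705, 238.30662311],
       [  0.        ,   0.        ,   1.        ]]), 'rvec': array([ 2.22003299,  0.69411831, -0.30805448]), 'tvec': array([-0.52333064, -0.17555617,  1.3905357 ])}
vise [([232.0, 206.0, 121.0, 91.0], 0.81)]
mark [([232.0, 205.0, 120.0, 92.0], 0.96)]
jaw [([234.0, 229.0, 80.0, 5
[... 357 characters left out ...]
     [  0.        ,   0.        ,   1.        ]]), 'rvec': array([ 2.1259161 , -2.14973068,  0.18052379]), 'tvec': array([0.01366869, 0.59656071, 1.11976924])}
vise [([250.0, 215.0, 141.0, 78.0], 0.92)]
mark [([250.0, 216.0, 136.0, 76.0], 0.87), ([279.0, 230.0, 26.0, 25.0], 0.63)]
jaw [([303.0, 231.0, 86.0, 43.0], 0.78)]
knob [([276.0, 236.0, 26.0, 22.0], 0.72), ([356.0, 257.0, 20.0, 34.0], 0.61)]
hub [([278.0, 233.0, 23.0, 26.0], 0.67), ([250.0, 214.0, 139.0, 79.0], 0.42)]
screw_tip [([277.0, 232.0, 23.0, 24.0], 0.83), ([446.0, 216.0, 50.0, 138.0], 0.23)]
crank []
mallet [([444.0, 217.0, 51.0, 141.0], 0.6)]
organizer [([234.0, 132.0, 103.0, 52.0], 0.73), ([250.0, 215.0, 139.0, 80.0], 0.71)]
```

```bash
python3 - <<'E'
import cv2
a=cv2.imread("pics/top0.png")[190:320,220:410];b=cv2.imread("pics/scene0.png")[180:310,210:400]
cv2.imwrite("pics/topc.png",cv2.resize(a,None,fx=4,fy=4,interpolation=cv2.INTER_CUBIC))
cv2.imwrite("pics/scenec.png",cv2.resize(b,None,fx=4,fy=4,interpolation=cv2.INTER_CUBIC))
E
```

```text
(no output)
```

View pics/topc.png

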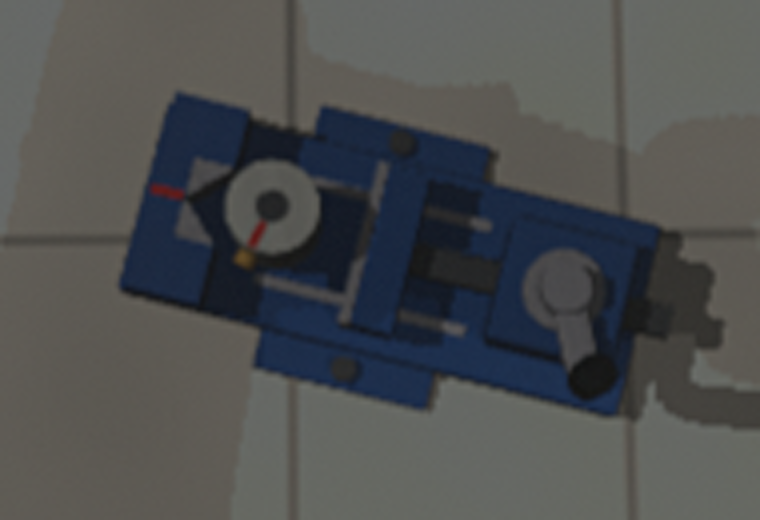

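View pics/scenec.png

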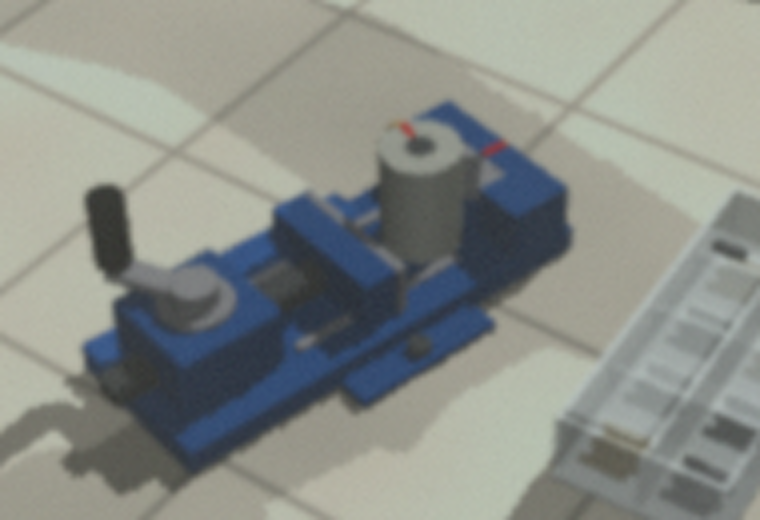

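View pics/scene0.png

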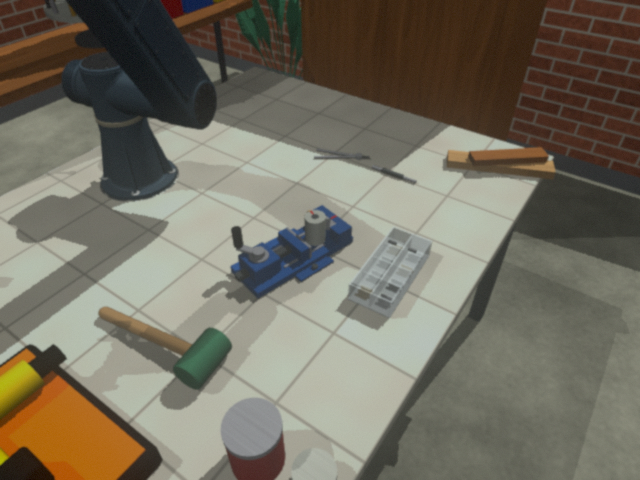

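```bash
cat > h.py <<'E'
import numpy as np,cv2
from plant import arm
from scipy.optimize import least_squares
CI={c:arm.camera_info(c) for c in("scene","top")}
def proj(c,P): return cv2.projectPoints(np.atleast_2d(np.array(P,float)),CI[c]["rvec"],CI[c]["tvec"],CI[c]["K"],None)[0][:,0]
def PM(c): return CI[c]["K"]@np.c_[cv2.Rodrigues(CI[c]["rvec"])[0],CI[c]["tvec"]]
def tri(us,ut):
    X=cv2.triangulatePoints(PM("scene"),PM("top"),np.array(us,float).reshape(2,1),np.array(ut,float).reshape(2,1))[:,0];return X[:3]/X[3]
def onz(c,u,z):
    M=PM(c);A=np.c_[M[:,0],M[:,1],-np.array([u[0],u[1],1.])];return np.linalg.solve(A,-(M[:,2]*z+M[:,3]))[:2]
def V(p,P): # vise->world, p=x,y,yaw,z
    P=np.atleast_2d(P);c,s=np.cos(p[2]),np.sin(p[2]);return np.c_[p[0]+c*P[:,0]-s*P[:,1],p[1]+s*P[:,0]+c*P[:,1],P[:,2]+p[3]]
def W(p,P):
    P=np.atleast_2d(P)-[p[0],p[1],p[3]];c,s=np.cos(p[2]),np.sin(p[2]);return np.c_[c*P[:,0]+s*P[:,1],-s*P[:,0]+c*P[:,1],P[:,2]]
E
cat > fit.py <<'E'
from h import *
T=lambda x,y:((x+.5)/4-.5+220,(y+.5)/4-.5+190)
S=lambda x,y:((x+.5)/4-.5+210,(y+.5)/4-.5+180)
obs=[("top",T(167,191),(0,.085,.056)),("scene",S(495,149),(0,.085,.056)),
("top",T(178,93),(.055,.096,.055)),("top",T(122,290),(-.055,.096,.055)),("top",T(250,110),(.055,.053,.055)),("top",T(204,308),(-.055,.053,.055)),
("scene",S(450,102),(-.055,.096,.055)),("scene",S(567,187),(.055,.096,.055)),("scene",S(518,213),(.055,.053,.055)),
("top",T(616,414),(-.055,-.182,.02)),("top",T(662,228),(.055,-.182,.02)),("scene",S(193,463),(.055,-.182,.02)),("scene",S(86,347),(-.055,-.182,.02))]
m=tri(obs[1][1],obs[0][1]);print("mark tri",m)
def res(p,full=0):
    r=np.array([proj(c,V(p,q))[0]-u for c,u,q in obs]);return r if full else r.ravel()
best=min((least_squares(res,[m[0],m[1],y,0],loss="soft_l1") for y in np.arange(-3,3,.8)),key=lambda s:s.cost)
p=best.x;print("vise",p);
for o,r in zip(obs,res(p,1)):print(o[0],o[2],r.round(2))
np.save("vise.npy",p)
h=tri(S(420,145),T(272,205));e=tri(S(403,128),T(262,228));k=tri(S(104,190),T(592,376))
for n,q in(("hub",h),("stripe",e),("knobtop",k)):print(n,q.round(4),"vise",W(p,q).round(4))
d=W(p,[onz("top",T(258,240),.09).tolist()+[.09]])-W(p,h);print("stripe top dir deg from +y ccw",np.degrees(np.arctan2(-d[0,0],d[0,1])))
kv=W(p,k)[0]-[0,-.135,0];print("crank",np.arctan2(-kv[0],-kv[1]),np.hypot(*kv[:2]))
E
python3 fit.py
```

```text
mark tri [0.59454849 0.11526168 0.05399455]
vise [ 0.57222565  0.03289602 -0.25151248 -0.00322268]
top (0, 0.085, 0.056) [-0.12  0.41]
scene (0, 0.085, 0.056) [-0.72  0.28]
top (0.055, 0.096, 0.055) [-1.34 -0.34]
top (-0.055, 0.096, 0.055) [-0.23 -0.97]
top (0.055, 0.053, 0.055) [-0.26  0.02]
top (-0.055, 0.053, 0.055) [-1.38 -0.73]
scene (-0.055, 0.096, 0.055) [-0.87 -0.06]
scene (0.055, 0.096, 0.055) [0.14 0.32]
scene (0.055, 0.053, 0.055) [-0.94  1.67]
top (-0.055, -0.182, 0.02) [ 0.35 -0.15]
top (0.055, -0.182, 0.02) [-0.35 -1.73]
scene (0.055, -0.182, 0.02) [-0.71 -1.17]
scene (-0.055, -0.182, 0.02) [-1.99  0.22]
hub [0.5805 0.057  0.09  ] vise [[0.002  0.0254 0.0933]]
stripe [0.567  0.0613 0.0939] vise [[-0.0122  0.0262  0.0971]]
knobtop [ 0.4866 -0.1043  0.1239] vise [[-0.0488 -0.1542  0.1271]]
stripe top dir deg from +y ccw 83.68642962544926
crank 1.1959323068870296 0.052389064987535615
```

```bash
cat > go.py <<'E'
# usage: go.py X Y Z HEADING_OF_TOOL_Y(deg, world) -> shift and turn in tool axes
from h import *
import sys
from scipy.spatial.transform import Rotation as Ro
s=arm.state();R=Ro.from_rotvec(s["ee_rot"]).as_matrix();t=np.array(list(map(float,sys.argv[1:4])))
h=np.degrees(np.arctan2(R[1,1],R[0,1]))
print("t",round(s["t"],2),"pos",s["eef_pos"].round(4),"heading",h.round(2),"F",s["force"].round(1),"open",round(s["opening"],4),"tilt",R[:,2].round(3),"j6",s["joints"][5].round(2))
print("shift",(R.T@(t-s["eef_pos"])).round(4))
if len(sys.argv)>4:print("turn",np.radians(-((float(sys.argv[4])-h+180)%360-180)).round(4))
E
A='[[0.035,-0.0275,0,0],[0.07,-0.055,0,0],[0.105,-0.082,0,0],[0.14,-0.109,0,0],[0.175,-0.137,0,0]]'
python3 -m inch '[[0.035,-0.0275,0,0],[0.07,-0.055,0,0],[0.105,-0.082,0,0],[0.14,-0.109,0,0],[0.175,-0.137,0,0]]' -1
python3 -m inch '[[0.035,-0.0275,0,0],[0.07,-0.055,0,0],[0.105,-0.082,0,0],[0.14,-0.109,0,0],[0.175,-0.137,0,0]]'
python3 -m inch '[[0.035,-0.0275,0,0],[0.07,-0.055,0,0],[0.105,-0.082,0,0],[0.14,-0.109,0,0],[0.175,-0.137,0,0]]'
python3 -m inch '[[0,0,0,-0.147],[0,0,0,-0.294],[0,0,0,-0.441],[0,0,0,-0.588],[0,0,0,-0.735]]'
python3 -m inch '[[0,0,0,-0.147],[0,0,0,-0.294],[0,0,0,-0.441],[0,0,0,-0.588],[0,0,0,-0.735]]'
python3 -m inch '[[0,0,0,-0.147],[0,0,0,-0.294],[0,0,0,-0.441],[0,0,0,-0.588],[0,0,0,-0.735]]'
python3 go.py .5805 .057 .13 69.6
```

```text
t: 1.5
eef_pos: [0.3668, -0.3657, 0.2115]
ee_rot: [3.066, 0.684, 0.001]
force: [1.4, -0.8, 0.7]
opening: 0.0855
finger_force: 0.0
t: 2.0
eef_pos: [0.467, -0.1671, 0.2116]
ee_rot: [3.065, 0.685, 0.001]
force: [1.2, 0.0, 0.4]
opening: 0.0854
finger_force: 0.0
t: 2.5
eef_pos: [0.567, 0.0316, 0.2115]
ee_rot: [3.065, 0.685, 0.001]
force: [0.9, -0.3, 0.4]
opening: 0.0852
finger_force: 0.0
t: 3.0
eef_pos: [0.5662, 0.0301, 0.2114]
ee_rot: [2.609, 1.749, 0.0]
force: [0.5, 1.3, -0.4]
opening: 0.0854
finger_force: 0.0
t: 3.5
eef_pos: [0.5662, 0.0299, 0.2114]
ee_rot: [1.807, 2.57, 0.0]
force: [-0.3, -0.6, -0.1]
opening: 0.0853
finger_force: 0.0
t: 4.0
eef_pos: [0.5662, 0.0299, 0.2114]
ee_rot: [0.763, 3.047, 0.0]
force: [0.9, 0.2, -0.2]
opening: 0.0856
finger_force: 0.0
t 4.0 pos [0.5662 0.0299 0.2114] heading 61.88 F [ 0.9  0.2 -0.2] open 0.0856 tilt [ 0.  0. -1.] j6 -1.22
shift [0.0002 0.0306 0.0814]
turn -0.1347
```

```bash

python3 -m inch '[[0,0.0306,0,-0.135],[0,0.0306,0.03,-0.135],[0,0.0306,0.06,-0.135],[0,0.0306,0.09,-0.135],[0,0.0306,0.1,-0.135]]'
python3 go.py .5805 .057 .055 69.6
python3 - <<'E'
from plant import arm
import cv2,numpy as np
a=arm.snapshot("top")[190:290,230:350];b=arm.snapshot("scene")[160:280,250:390]
cv2.imwrite("pics/g1.png",np.hstack([cv2.resize(a,(400,400*100//120)),cv2.resize(b,(389,333))]))
E
```

```text
t: 4.5
eef_pos: [0.5786, 0.0571, 0.1085]
ee_rot: [-0.564, -3.085, 0.001]
force: [-1.6, 0.6, -0.8]
opening: 0.0854
finger_force: 0.0
t 4.5 pos [0.5786 0.0571 0.1085] heading 69.28 F [-1.6  0.6 -0.8] open 0.0854 tilt [-0.006  0.001 -1.   ] j6 -1.3
shift [-0.0021  0.0007  0.0535]
turn -0.0056
```

View pics/g1.png

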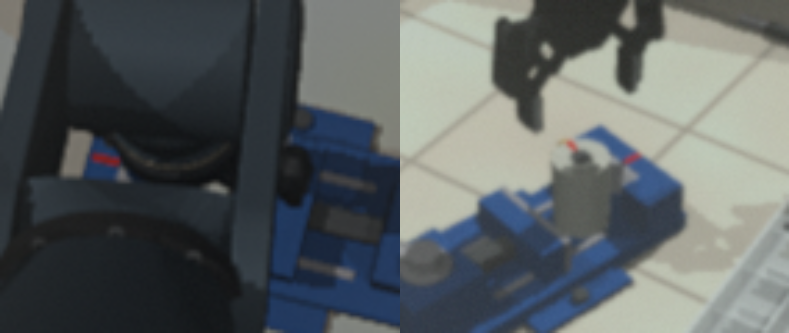

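The view shows the fingers (tips at 535,125 and 628,90) straddling the hub (583,160) along the vise axis; screw is off to the side. Descend and grasp.

```bash

python3 -m inch '[[-0.001,0,0.02,0],[-0.001,0,0.04,0],[-0.001,0,0.0535,0],[-0.001,0,0.0535,0],[-0.001,0,0.0535,0]]'
python3 -m inch '[[0,0,0,0],[0,0,0,0],[0,0,0,0],[0,0,0,0],[0,0,0,0]]' 1 30
python3 -m inch '[[0,0,0,0],[0,0,0,0],[0,0,0,0],[0,0,0,0],[0,0,0,0]]'
python3 go.py .5805 .057 .055 69.6
```

```text
t: 5.1
eef_pos: [0.5824, 0.0564, 0.0587]
ee_rot: [0.565, 3.089, 0.0]
force: [-0.1, -0.2, -0.4]
opening: 0.0855
finger_force: 0.0
t: 5.6
eef_pos: [0.5824, 0.0563, 0.0589]
ee_rot: [0.565, 3.088, 0.0]
force: [-0.3, -0.5, 5.6]
opening: 0.0486
finger_force: 30.4
t: 6.1
eef_pos: [0.5824, 0.0563, 0.059]
ee_rot: [0.565, 3.088, 0.0]
force: [-0.9, -0.9, 5.4]
opening: 0.0487
finger_force: 30.4
t 6.1 pos [0.5824 0.0563 0.059 ] heading 69.27 F [-0.9 -0.9  5.4] open 0.0487 tilt [ 0.002 -0.    -1.   ] j6 -1.3
shift [ 0.002 -0.     0.004]
turn -0.0058
```

```bash

python3 -m inch '[[0,0,0,0.14],[0,0,0,0.28],[0,0,0,0.42],[0,0,0,0.56],[0,0,0,0.7]]'
python3 -m inch '[[0,0,0,0.14],[0,0,0,0.28],[0,0,0,0.42],[0,0,0,0.56],[0,0,0,0.7]]'
python3 -m inch '[[0,0,0,0.066],[0,0,0,0.066],[0,0,0,0.066]]'
python3 go.py .5816 .0703 .059
python3 - <<'E'
from plant import arm
import cv2,numpy as np
b=arm.snapshot("scene")[190:270,280:380]
cv2.imwrite("pics/g2.png",cv2.resize(b,None,fx=7,fy=7,interpolation=cv2.INTER_CUBIC))
E
```

```text
t: 6.6
eef_pos: [0.5833, 0.0577, 0.059]
ee_rot: [1.598, 2.702, 0.006]
force: [0.7, 4.5, 4.2]
opening: 0.0485
finger_force: 30.4
t: 7.1
eef_pos: [0.5845, 0.0568, 0.0589]
ee_rot: [2.426, 1.99, 0.008]
force: [3.0, 1.5, 3.1]
opening: 0.0485
finger_force: 30.5
t: 7.4
eef_pos: [0.5843, 0.0565, 0.0589]
ee_rot: [2.484, 1.918, 0.007]
force: [4.9, 1.4, 4.1]
opening: 0.0485
finger_force: 30.7
t 7.4 pos [0.5843 0.0565 0.0589] heading -14.64 F [4.9 1.4 4.1] open 0.0485 tilt [ 0.006 -0.    -1.   ] j6 0.16
shift [ 0.0126 -0.0061 -0.0001]
```

View pics/g2.png

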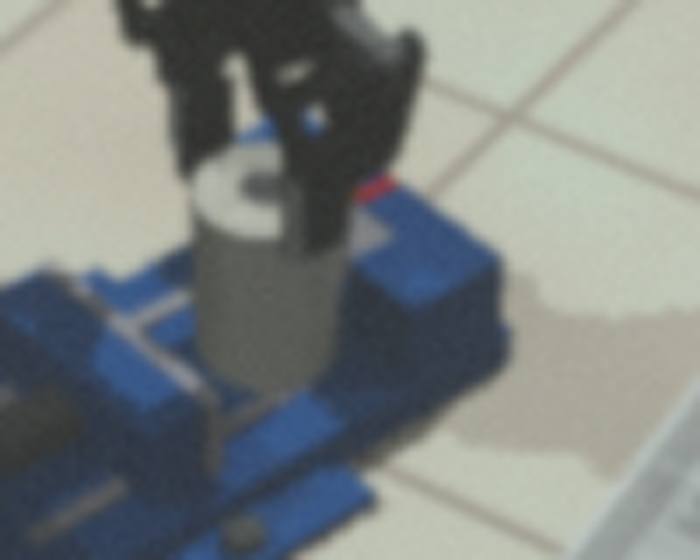

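```bash

python3 -m inch '[[0.004,-0.002,0,0],[0.008,-0.004,0,0],[0.0105,-0.006,0,0],[0.0105,-0.006,0,0],[0.0105,-0.006,0,0]]'
python3 go.py .5816 .0703 .059
python3 -m inch '[[0,0,0,0],[0,0,0,0],[0,0,0,0],[0,0,0,0],[0,0,0,0]]' -1
python3 go.py .5816 .0703 .059
python3 -m inch '[[0,0,-0.04,0],[0,0,-0.08,0],[0,0,-0.12,0],[0,0,-0.14,0],[0,0,-0.14,0]]'
python3 go.py .4866 -.1043 .2
```

```text
t: 7.95
eef_pos: [0.582, 0.0656, 0.0599]
ee_rot: [2.48, 1.916, 0.005]
force: [4.4, -6.9, 8.9]
opening: 0.0484
finger_force: 31.9
t 7.95 pos [0.582  0.0656 0.0599] heading -14.62 F [ 4.4 -6.9  8.9] open 0.0484 tilt [ 0.008 -0.004 -1.   ] j6 0.18
shift [ 0.0044 -0.0016  0.0009]
t: 8.45
eef_pos: [0.5777, 0.0684, 0.0573]
ee_rot: [-2.486, -1.918, 0.002]
force: [0.2, -0.3, -0.3]
opening: 0.0858
finger_force: 0.0
t 8.45 pos [0.5777 0.0684 0.0573] heading -14.7 F [ 0.2 -0.3 -0.3] open 0.0858 tilt [-0.002  0.    -1.   ] j6 0.18
shift [ 0.0028  0.0032 -0.0017]
t: 8.95
eef_pos: [0.5808, 0.0682, 0.2014]
ee_rot: [2.483, 1.916, 0.009]
force: [-0.3, 1.3, -0.0]
opening: 0.0852
finger_force: 0.0
t 8.95 pos [0.5808 0.0682 0.2014] heading -14.7 F [-0.3  1.3 -0. ] open 0.0852 tilt [ 0.007 -0.    -1.   ] j6 0.18
shift [-0.1908 -0.0473  0.0008]
```

```bash

python3 -m inch '[[-0.038,-0.009,0,0],[-0.076,-0.018,0,0],[-0.114,-0.027,0,0],[-0.152,-0.036,0,0],[-0.19,-0.045,0,0]]'
python3 go.py .489 -.104 .08
python3 - <<'E'
from plant import arm
import cv2,numpy as np
a=arm.snapshot("top");b=arm.snapshot("scene");cv2.imwrite("pics/top3.png",a);cv2.imwrite("pics/scene3.png",b)
a=a[210:290,240:340];b=b[195:275,280:380]
cv2.imwrite("pics/g3.png",np.hstack([cv2.resize(x,None,fx=4,fy=4,interpolation=cv2.INTER_CUBIC) for x in(a,b)]))
E
```

```text
t: 9.45
eef_pos: [0.4848, -0.1047, 0.1963]
ee_rot: [-2.485, -1.917, 0.002]
force: [0.8, -0.4, 0.3]
opening: 0.0854
finger_force: 0.0
t 9.45 pos [ 0.4848 -0.1047  0.1963] heading -14.69 F [ 0.8 -0.4  0.3] open 0.0854 tilt [-0.003  0.001 -1.   ] j6 -0.18
shift [0.0017 0.0043 0.1163]
```

View pics/g3.png

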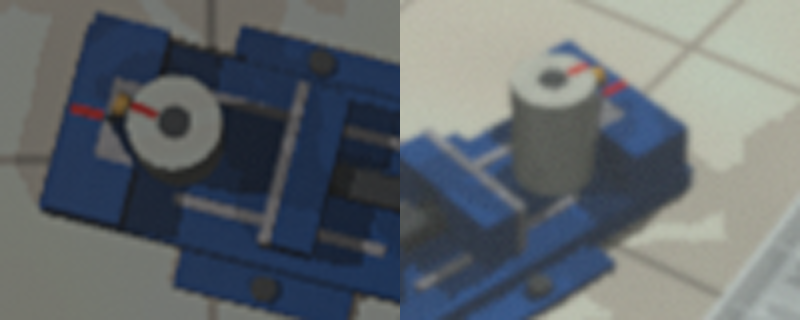

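```bash
cat > meas.py <<'E'
from h import *
import sys
from scipy import ndimage as nd
p=np.load("vise.npy")
def blobs(c,f,seedhub):
    im=cv2.imread(f).astype(float);b,g,r=im[...,0],im[...,1],im[...,2]
    red=(r>1.6*g)&(r>1.6*b)&(r>60);y,x=np.mgrid[:480,:640];x0,y0,x1,y1=seedhub
    win=(x>=x0)&(x<x1)&(y>=y0)&(y<y1)
    w=np.where(win,np.clip(r-1.25*np.maximum(g,b),0,None),0);L,n=nd.label(w>12)
    return [(nd.center_of_mass(w,L,i),(L==i).sum()) for i in range(1,n+1)]
T=sys.argv[1]
for c,wn in(("top",(250,225,290,250)),("scene",(300,200,350,225))):
    for (v,u),n in blobs(c,f"pics/{c}{T}.png",wn):
        print(c,n,round(u,2),round(v,2),[ (z,W(p,list(onz(c,(u,v),z))+[z])[0,:2].round(4).tolist()) for z in(.09,.056)])
E
python3 meas.py 3; python3 - <<'E'
from h import *
p=np.load("vise.npy")
t=(240+174.5/4-.5,210+122.5/4-.5);s=(280+(553-400+.5)/4-.5,195+78.5/4-.5)
print("bore",t,s,W(p,tri(s,t)),[W(p,list(onz(c,u,.09))+[.09]) for c,u in(("top",t),("scene",s))])
t=(240+121.5/4-.5,210+102.5/4-.5);s=(280+(600-400+.5)/4-.5,195+75.5/4-.5)
print("brass",W(p,tri(s,t)),[W(p,list(onz(c,u,.08))+[.08]) for c,u in(("top",t),("scene",s))])
E
```

```text
top 20 261.37 237.48 [(0.09, [-0.0044, 0.0802]), (0.056, [0.0003, 0.0845])]
top 16 275.42 236.98 [(0.09, [0.0037, 0.0519]), (0.056, [0.0086, 0.0553])]
scene 9 323.92 211.77 [(0.09, [0.0049, 0.0522]), (0.056, [-0.0266, 0.08])]
scene 8 333.06 216.55 [(0.09, [0.032, 0.0567]), (0.056, [0.0018, 0.0847])]
bore (283.125, 240.125) (317.875, 214.125) [[0.00152898 0.03522809 0.09285336]] [array([[0.00104785, 0.03456482, 0.09322268]]), array([[0.00225537, 0.03581725, 0.09322268]])]
brass [[0.00707414 0.06644542 0.08172678]] [array([[0.00616424, 0.06528366, 0.08322268]]), array([[0.00902413, 0.06662646, 0.08322268]])]
```

```bash

python3 -m inch '[[0.038,0.01,0,0],[0.076,0.02,0,0],[0.114,0.03,0,0],[0.152,0.04,0,0],[0.19,0.0505,0,0]]'
python3 -m inch '[[0,0,0,0],[0,0,0.03,0],[0,0,0.05,0],[0,0,0.06,0],[0,0,0.06,0]]'
python3 go.py .5821 .0665 .059 -14.7
```

```text
t: 10.05
eef_pos: [0.5836, 0.0692, 0.1963]
ee_rot: [-2.486, -1.918, 0.003]
force: [0.8, -0.6, -1.5]
opening: 0.0853
finger_force: 0.0
t: 10.55
eef_pos: [0.582, 0.0668, 0.1356]
ee_rot: [-2.485, -1.916, 0.006]
force: [-0.1, 1.1, 0.4]
opening: 0.0854
finger_force: 0.0
t 10.55 pos [0.582  0.0668 0.1356] heading -14.73 F [-0.1  1.1  0.4] open 0.0854 tilt [-0.005  0.    -1.   ] j6 0.18
shift [-0.0002  0.0006  0.0766]
turn -0.0005
```

```bash

python3 -m inch '[[0,0,0.03,0],[0,0,0.06,0],[0,0,0.0755,0],[0,0,0.0755,0],[0,0,0.0755,0]]'
python3 -m inch '[[0,0,0,0],[0,0,0,0],[0,0,0,0],[0,0,0,0],[0,0,0,0]]' 1 30
python3 go.py .5821 .0665 .059 -14.7
python3 -m inch '[[0,-0.0005,0,-0.08],[0,-0.001,0,-0.162],[0.002,-0.001,0,-0.162],[0.004,-0.001,0,-0.162],[0.0055,-0.001,0,-0.162]]'
python3 -m inch '[[0,0,0,0],[0,0,0,0],[0,0,0,0]]'
python3 go.py .5821 .0713 .059 -5.4
```

```text
t: 11.05
eef_pos: [0.5847, 0.0665, 0.0631]
ee_rot: [2.487, 1.918, 0.002]
force: [1.0, 0.3, 0.2]
opening: 0.0851
finger_force: 0.0
t: 11.55
eef_pos: [0.584, 0.0669, 0.0638]
ee_rot: [2.487, 1.918, 0.001]
force: [-1.4, 1.2, 4.4]
opening: 0.0481
finger_force: 30.0
t 11.55 pos [0.584  0.0669 0.0638] heading -14.71 F [-1.4  1.2  4.4] open 0.0481 tilt [ 0.001  0.    -1.   ] j6 0.18
shift [-0.0009 -0.0018  0.0048]
turn -0.0002
t: 12.05
eef_pos: [0.5855, 0.0709, 0.0648]
ee_rot: [2.321, 2.111, 0.0]
force: [-2.3, -5.4, 13.6]
opening: 0.048
finger_force: 31.3
t: 12.35
eef_pos: [0.5854, 0.0708, 0.0648]
ee_rot: [2.322, 2.111, 0.0]
force: [-2.7, -6.0, 11.0]
opening: 0.0479
finger_force: 31.1
t 12.35 pos [0.5854 0.0708 0.0648] heading -5.45 F [-2.7 -6.  11. ] open 0.0479 tilt [ 0.003 -0.003 -1.   ] j6 0.03
shift [ 0.0002 -0.0034  0.0058]
turn -0.0009
```

```bash

python3 -m inch '[[0.001,-0.001,0,0],[0.002,-0.002,0,0],[0.002,-0.0025,0,0],[0.002,-0.0025,0,0]]'
python3 go.py .5821 .0713 .059 -5.4
python3 -m inch '[[0,0,0,0],[0,0,0,0],[0,0,0,0],[0,0,0,0],[0,0,0,0]]' -1
python3 -m inch '[[0,0,-0.04,0],[0,0,-0.08,0],[0,0,-0.12,0],[0,0,-0.135,0],[0,0,-0.135,0]]'
python3 -m inch '[[-0.038,-0.012,0,0],[-0.076,-0.024,0,0],[-0.114,-0.036,0,0],[-0.152,-0.048,0,0],[-0.178,-0.065,0,0]]'
python3 go.py .489 -.104 .08
python3 - <<'E'
from plant import arm
import cv2,numpy as np
a=arm.snapshot("top");b=arm.snapshot("scene");cv2.imwrite("pics/top4.png",a);cv2.imwrite("pics/scene4.png",b)
a=a[210:290,240:340];b=b[195:275,280:380]
cv2.imwrite("pics/g4.png",np.hstack([cv2.resize(x,None,fx=4,fy=4,interpolation=cv2.INTER_CUBIC) for x in(a,b)]))
E
python3 meas.py 4
```

```text
t: 12.75
eef_pos: [0.585, 0.0729, 0.065]
ee_rot: [2.32, 2.108, 0.005]
force: [-0.4, -5.3, 10.2]
opening: 0.0478
finger_force: 31.5
t 12.75 pos [0.585  0.0729 0.065 ] heading -5.47 F [-0.4 -5.3 10.2] open 0.0478 tilt [ 0.007 -0.003 -1.   ] j6 0.03
shift [-0.0019 -0.0028  0.006 ]
turn -0.0011
t: 13.25
eef_pos: [0.5817, 0.0748, 0.062]
ee_rot: [-2.324, -2.113, 0.001]
force: [-0.2, 0.3, 1.3]
opening: 0.0856
finger_force: 0.0
t: 13.75
eef_pos: [0.5839, 0.0746, 0.2003]
ee_rot: [2.321, 2.11, 0.007]
force: [0.2, 0.2, -0.6]
opening: 0.0853
finger_force: 0.0
t: 14.25
eef_pos: [0.4992, -0.0983, 0.1956]
ee_rot: [-2.324, -2.111, 0.002]
force: [-0.1, -0.4, -0.2]
opening: 0.0852
finger_force: 0.0
t 14.25 pos [ 0.4992 -0.0983  0.1956] heading -5.51 F [-0.1 -0.4 -0.2] open 0.0852 tilt [-0.002  0.    -1.   ] j6 -0.32
shift [-0.0067 -0.0094  0.1157]
top 20 261.38 237.49 [(0.09, [-0.0044, 0.0802]), (0.056, [0.0003, 0.0845])]
top 16 275.66 237.79 [(0.09, [0.0021, 0.051]), (0.056, [0.007, 0.0544])]
scene 9 322.98 211.78 [(0.09, [0.0035, 0.0505]), (0.056, [-0.0281, 0.0782])]
scene 5 333.39 216.45 [(0.09, [0.0322, 0.0575]), (0.056, [0.002, 0.0855])]
scene 1 331.0 218.0 [(0.09, [0.0328, 0.0495]), (0.056, [0.0026, 0.0772])]
```

View pics/g4.png

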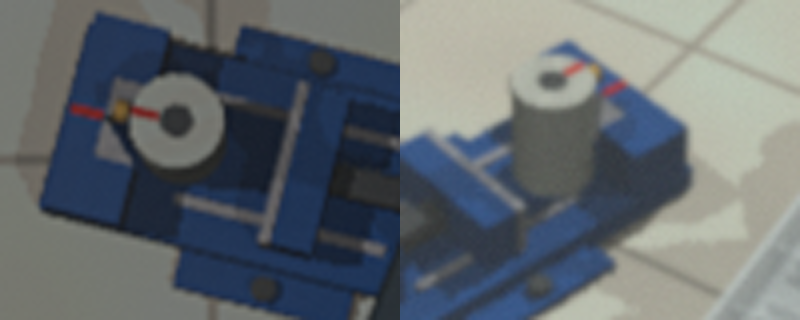

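```bash
cat > disc.py <<'E'
from h import *
import sys
p=np.load("vise.npy")
for T in sys.argv[1:]:
    C={}
    for c,(u,v) in(("top",(283,240)),("scene",(317,214))):
        im=cv2.imread(f"pics/{c}{T}.png");k=8;s=16
        g=cv2.resize(im[v-s:v+s,u-s:u+s],None,fx=k,fy=k,interpolation=cv2.INTER_CUBIC)
        hsv=cv2.cvtColor(g,cv2.COLOR_BGR2HSV);gr=g[...,1].astype(int)
        face=np.percentile(gr[10*k:22*k,8*k:24*k],85);m=((gr>.75*face)&(hsv[...,1]<70)).astype(np.uint8)
        m=cv2.morphologyEx(m,cv2.MORPH_OPEN,np.ones((17,17)))
        n,L,st,ce=cv2.connectedComponentsWithStats(m);i=min(range(1,n),key=lambda j:np.hypot(*(ce[j]-s*k))-.01*st[j,4])
        pts=np.argwhere(L==i)[:,::-1].astype(np.int32);h=cv2.convexHull(pts);(cx,cy),ax,an=cv2.fitEllipse(h)
        C[c]=((cx+.5)/k-.5+u-s,(cy+.5)/k-.5+v-s);q=onz(c,C[c],.09)
        print(T,c,np.round(C[c],2),"axes px",np.round(np.array(ax)/k,1),"vise",W(p,[*q,.09])[0,:2].round(4))
    print(" tri",W(p,tri(C["scene"],C["top"])).round(4))
E
python3 disc.py 0 3 4
```

```text
0 top [287.78 241.1 ] axes px [22.9 24. ] vise [0.0014 0.0246]
0 scene [310.32 209.9 ] axes px [30.5 51.7] vise [-0.0213  0.0326]
 tri [[-0.0026  0.0211  0.1114]]
3 top [282.96 240.1 ] axes px [23.2 23.6] vise [0.001  0.0349]
3 scene [310.01 210.02] axes px [30.3 52.6] vise [-0.0214  0.0318]
 tri [[-0.0046  0.0282  0.1075]]
4 top [283.54 239.63] axes px [23.3 23.9] vise [0.0023 0.034 ]
4 scene [311.14 209.71] axes px [31.2 49.6] vise [-0.0206  0.0345]
 tri [[-0.0029  0.0282  0.109 ]]
```

```bash

python3 -m inch '[[0.038,0.01,0,0.05],[0.076,0.02,0,0.1],[0.114,0.035,0,0.155],[0.15,0.05,0,0.155],[0.17,0.068,0,0.155]]'
python3 -m inch '[[0,0,0,0],[0,0,0.03,0],[0,0,0.06,0],[0,0,0.06,0],[0,0,0.06,0],[0,0,0.06,0]]'
python3 -m inch '[[0,0,0.03,0],[0,0,0.06,0],[0,0,0.06,0],[0,0,0.06,0]]'
python3 go.py .5848 .0658 .056 -14.4
```

```text
t: 14.85
eef_pos: [0.5835, 0.0702, 0.1957]
ee_rot: [-2.476, -1.929, 0.003]
force: [-0.1, 0.7, 0.5]
opening: 0.0854
finger_force: 0.0
t: 15.25
eef_pos: [0.5834, 0.067, 0.1362]
ee_rot: [-2.479, -1.926, 0.003]
force: [-0.1, -1.3, -0.8]
opening: 0.0855
finger_force: 0.0
t 15.25 pos [0.5834 0.067  0.1362] heading -14.29 F [-0.1 -1.3 -0.8] open 0.0855 tilt [-0.003  0.    -1.   ] j6 0.17
shift [-0.0008  0.0019  0.0802]
turn 0.0019schema error: expected 1 to 5 rows
```

```bash

python3 -m inch '[[0,0.001,0.03,0],[0,0.001,0.06,0],[0,0.001,0.08,0],[0,0.001,0.08,0],[0,0.001,0.08,0]]'
python3 -m inch '[[0,0,0.001,0],[0,0,0.001,0]]'
python3 go.py .5848 .0658 .056 -14.4
python3 -m inch '[[0,0,0,0],[0,0,0,0],[0,0,0,0],[0,0,0,0],[0,0,0,0]]' 1 50
python3 go.py .5848 .0658 .056 -14.4
```

```text
t: 15.75
eef_pos: [0.5863, 0.066, 0.0586]
ee_rot: [2.48, 1.926, 0.003]
force: [0.6, 0.1, -0.3]
opening: 0.0854
finger_force: 0.0
t: 15.95
eef_pos: [0.5865, 0.066, 0.058]
ee_rot: [2.48, 1.926, 0.004]
force: [-0.1, -0.6, 0.8]
opening: 0.0855
finger_force: 0.0
t 15.95 pos [0.5865 0.066  0.058 ] heading -14.33 F [-0.1 -0.6  0.8] open 0.0855 tilt [ 0.003 -0.    -1.   ] j6 0.17
shift [-0.0006 -0.0016  0.002 ]
turn 0.0012
t: 16.45
eef_pos: [0.5847, 0.0662, 0.0571]
ee_rot: [-2.481, -1.927, 0.001]
force: [-2.7, 1.2, 5.6]
opening: 0.0479
finger_force: 50.5
t 16.45 pos [0.5847 0.0662 0.0571] heading -14.32 F [-2.7  1.2  5.6] open 0.0479 tilt [-0.001  0.    -1.   ] j6 0.17
shift [-0.0004  0.0002  0.0011]
turn 0.0014
```

```bash

python3 -m inch '[[0,-0.001,-0.001,0],[0,-0.002,-0.001,0],[0,-0.002,-0.001,0]]'
python3 -m inch '[[0.002,0,0,0],[0.002,0,0,0]]'
python3 -m inch '[[0.002,0,0,0],[0.002,0,0,0]]'
python3 -m inch '[[0.002,0,0,0],[0.002,0,0,0]]'
python3 go.py .5821 .0713 .056 -14.4
python3 - <<'E'
from plant import arm
import cv2,numpy as np
a=arm.snapshot("top");b=arm.snapshot("scene")
cv2.imwrite("pics/g5.png",np.hstack([cv2.resize(x,None,fx=4,fy=4,interpolation=cv2.INTER_CUBIC) for x in(a[210:290,240:340],b[190:270,280:380])]))
E
```

```text
t: 16.75
eef_pos: [0.5837, 0.0665, 0.0573]
ee_rot: [2.48, 1.927, 0.001]
force: [0.8, -0.2, -1.0]
opening: 0.0481
finger_force: 52.1
t: 16.95
eef_pos: [0.584, 0.0685, 0.0573]
ee_rot: [2.481, 1.927, 0.0]
force: [-0.1, -1.8, 0.3]
opening: 0.0478
finger_force: 52.2
t: 17.15
eef_pos: [0.5842, 0.0706, 0.0573]
ee_rot: [-2.481, -1.927, 0.0]
force: [-0.5, -1.0, 0.6]
opening: 0.0476
finger_force: 52.3
t: 17.35
eef_pos: [0.5842, 0.0717, 0.0574]
ee_rot: [2.48, 1.928, -0.003]
force: [-1.6, -5.0, 2.6]
opening: 0.0479
finger_force: 52.5
t 17.35 pos [0.5842 0.0717 0.0574] heading -14.28 F [-1.6 -5.   2.6] open 0.0479 tilt [-0.001 -0.001 -1.   ] j6 0.18
shift [-0.0009 -0.002   0.0014]
turn 0.0021
```

View pics/g5.png

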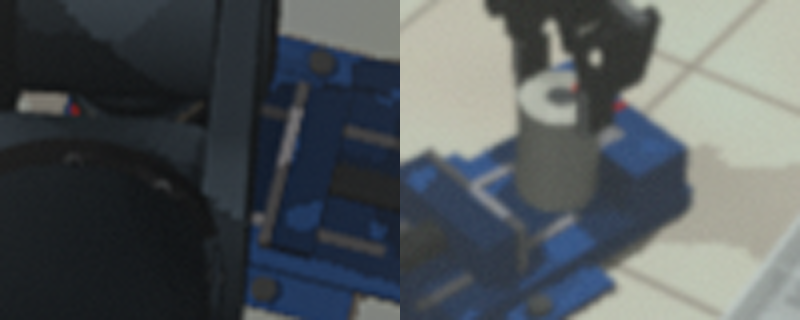

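```bash

python3 -m inch '[[0.001,0,0,0],[0.0015,0,0,0],[0.0015,0,0,0]]'
python3 -m inch '[[0,0,0,0],[0,0,0,0],[0,0,0,0],[0,0,0,0],[0,0,0,0]]' -1
python3 -m inch '[[0,0,-0.04,0],[0,0,-0.08,0],[0,0,-0.12,0],[0,0,-0.14,0],[0,0,-0.14,0]]'
python3 -m inch '[[-0.038,-0.01,0,0],[-0.076,-0.02,0,0],[-0.114,-0.03,0,0],[-0.152,-0.04,0,0],[-0.19,-0.048,0,0]]'
python3 -m inch '[[0,0,0,0]]'
python3 go.py .489 -.104 .08
python3 - <<'E'
from plant import arm
import cv2,numpy as np
a=arm.snapshot("top");b=arm.snapshot("scene");cv2.imwrite("pics/top6.png",a);cv2.imwrite("pics/scene6.png",b)
a=a[210:290,240:340];b=b[195:275,220:380]
cv2.imwrite("pics/g6.png",np.hstack([cv2.resize(x,None,fx=3,fy=3,interpolation=cv2.INTER_CUBIC) for x in(a,b)]))
E
python3 meas.py 6; python3 disc.py 6
```

```text
t: 17.75
eef_pos: [0.5842, 0.0722, 0.0575]
ee_rot: [2.48, 1.928, -0.005]
force: [-3.1, -6.6, 2.8]
opening: 0.048
finger_force: 52.6
t: 18.25
eef_pos: [0.5852, 0.0742, 0.0573]
ee_rot: [-2.481, -1.927, -0.0]
force: [1.1, -0.7, 0.1]
opening: 0.0855
finger_force: 0.0
t: 18.75
eef_pos: [0.5877, 0.0739, 0.2012]
ee_rot: [2.477, 1.924, 0.01]
force: [-0.2, -0.2, 0.4]
opening: 0.0852
finger_force: 0.0
t: 19.25
eef_pos: [0.4896, -0.0989, 0.1959]
ee_rot: [-2.478, -1.926, 0.002]
force: [0.7, -0.4, 0.0]
opening: 0.0855
finger_force: 0.0
t: 19.35
eef_pos: [0.4891, -0.1013, 0.1959]
ee_rot: [-2.484, -1.92, 0.004]
force: [-0.7, 0.2, -0.2]
opening: 0.085
finger_force: 0.0
t 19.35 pos [ 0.4891 -0.1013  0.1959] heading -14.61 F [-0.7  0.2 -0.2] open 0.085 tilt [-0.004  0.    -1.   ] j6 -0.17
shift [-0.0026  0.001   0.1159]
top 20 261.42 237.49 [(0.09, [-0.0044, 0.0801]), (0.056, [0.0003, 0.0844])]
top 14 273.7 238.33 [(0.09, [0.0, 0.0547]), (0.056, [0.0048, 0.0582])]
scene 6 324.07 210.45 [(0.09, [0.0015, 0.0557]), (0.056, [-0.0302, 0.0837])]
scene 8 333.14 216.73 [(0.09, [0.0326, 0.0564]), (0.056, [0.0024, 0.0844])]
6 top [281.53 240.35] axes px [23.3 23.5] vise [-0.0002  0.0377]
6 scene [308.96 210.26] axes px [29.7 55.2] vise [-0.0223  0.0293]
 tri [[-0.0065  0.0295  0.1055]]
```

View pics/g6.png

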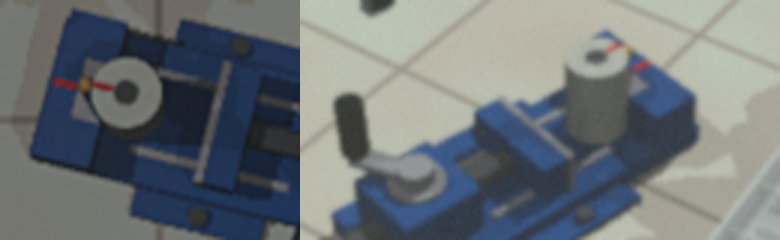

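```bash

python3 -m inch '[[-0.003,0.003,0.03,0],[-0.003,0.003,0.06,0],[-0.003,0.003,0.09,0],[-0.003,0.003,0.114,0],[-0.003,0.003,0.114,0]]'
python3 -m inch '[[0,0,0,0],[0,0,0,0],[0,0,0,0],[0,0,0,0],[0,0,0,0]]' 1 40
python3 -m inch '[[0,0,0,0],[0,0,0,0]]'
python3 - <<'E'
from h import *
p=np.load("vise.npy");s=arm.state();v=W(p,s["eef_pos"])[0];k=v-[0,-.135,0];print(v,s["force"],"angle",np.arctan2(-k[0],-k[1]),np.hypot(*k[:2]),s["joints"].round(2))
for d in range(-1,1):pass
E
```

```text
t: 19.95
eef_pos: [0.4916, -0.0996, 0.0801]
ee_rot: [-2.474, -1.925, 0.005]
force: [-0.2, 0.1, -0.2]
opening: 0.0852
finger_force: 0.0
t: 20.45
eef_pos: [0.489, -0.1002, 0.084]
ee_rot: [-2.474, -1.923, 0.008]
force: [-9.6, 2.1, 9.7]
opening: 0.0205
finger_force: 38.7
t: 20.65
eef_pos: [0.489, -0.1002, 0.084]
ee_rot: [-2.474, -1.923, 0.008]
force: [-8.4, 1.6, 9.4]
opening: 0.021
finger_force: 38.7
[-0.04749176 -0.14961349  0.08723826] [-8.43540606  1.55139334  9.41684158] angle 1.2722850787192985 0.04968925169152713 [-0.43  0.57  1.85 -0.    0.73 -0.18]
```

```bash
cat > k.py <<'E'
from h import *
p=np.load("vise.npy");s=arm.state();v=W(p,s["eef_pos"])[0];k=v-[-.0009,-.1315,0]
F=s["force"];c,n=np.cos(p[2]),np.sin(p[2])
print("TCP vise",v.round(4),"Fvise",(c*F[0]+n*F[1]).round(1),(-n*F[0]+c*F[1]).round(1),F[2].round(1),"angle",(np.arctan2(-k[0],-k[1])%(2*np.pi)).round(3),"r",np.hypot(*k[:2]).round(4),"open",s["opening"])
E
python3 -m inch '[[0,-0.001,-0.003,0],[0,-0.002,-0.003,0],[0,-0.002,-0.003,0]]'; python3 k.py
python3 -m inch '[[0.0096,-0.0027,0,0],[0.0196,-0.0034,0,0],[0.0295,-0.0021,0,0],[0.0389,0.0011,0,0],[0.0475,0.0062,0,0]]'; python3 k.py
```

```text
t: 20.95
eef_pos: [0.489, -0.1001, 0.0847]
ee_rot: [-2.477, -1.923, 0.005]
force: [-1.8, 1.0, -18.4]
opening: 0.0205
finger_force: 41.9
TCP vise [-0.0475 -0.1496  0.0879] Fvise -2.0 0.5 -18.4 angle 1.201 r 0.0499 open 0.020477525750225035
t: 21.45
eef_pos: [0.5028, -0.0553, 0.0846]
ee_rot: [-2.471, -1.921, 0.015]
force: [-10.1, -0.6, -12.4]
opening: 0.0201
finger_force: 42.5
TCP vise [-0.0453 -0.1027  0.0878] Fvise -9.6 -3.1 -12.4 angle 2.146 r 0.0529 open 0.02012505245492195
```

```bash

python3 -m inch '[[0.0074,0.0066,0.0015,0],[0.0134,0.0146,0.0015,0],[0.0177,0.0237,0.0015,0],[0.0201,0.0334,0.0015,0],[0.0205,0.0433,0.0015,0]]'; python3 k.py
python3 -m inch '[[-0.0016,0.0099,0,0],[-0.0051,0.0192,0,0],[-0.0104,0.0277,0,0],[-0.0172,0.0349,0,0],[-0.0254,0.0407,0,0]]'; python3 k.py
```

```text
t: 21.95
eef_pos: [0.5528, -0.0432, 0.0845]
ee_rot: [-2.474, -1.919, 0.003]
force: [-4.1, 9.2, -7.3]
opening: 0.0201
finger_force: 43.0
TCP vise [ 0.0001 -0.0785  0.0877] Fvise -6.2 7.9 -7.3 angle 3.161 r 0.053 open 0.020100614069753428
t: 22.45
eef_pos: [0.5869, -0.08, 0.0843]
ee_rot: [-2.475, -1.922, 0.004]
force: [-6.5, 5.4, -4.5]
opening: 0.0201
finger_force: 43.1
TCP vise [ 0.0423 -0.1057  0.0875] Fvise -7.6 3.6 -4.5 angle 4.174 r 0.0503 open 0.020116885551532255
```

```bash

python3 -m inch '[[-0.0091,0.004,0,0],[-0.0189,0.0061,0,0],[-0.0289,0.0062,0,0],[-0.0387,0.0044,0,0],[-0.0387,0.0044,0,0]]'; python3 k.py
python3 -m inch '[[-0.0047,-0.0016,0,0],[-0.0047,-0.0016,0,0]]'; python3 k.py
```

```text
t: 22.95
eef_pos: [0.58, -0.118, 0.0842]
ee_rot: [-2.474, -1.918, 0.005]
force: [-6.2, 6.1, -4.3]
opening: 0.0201
finger_force: 43.3
TCP vise [ 0.0451 -0.1442  0.0874] Fvise -7.5 4.4 -4.3 angle 4.981 r 0.0477 open 0.020084197640364874
t: 23.15
eef_pos: [0.5778, -0.1211, 0.0843]
ee_rot: [-2.474, -1.918, 0.003]
force: [-5.2, 9.6, -5.0]
opening: 0.0203
finger_force: 43.2
TCP vise [ 0.0438 -0.1478  0.0875] Fvise -7.4 8.0 -5.0 angle 5.062 r 0.0475 open 0.020273362993050405
```

```bash

python3 -m inch '[[-0.0045,-0.0021,0,0],[-0.0045,-0.0021,0,0]]' |grep force; python3 k.py
python3 -m inch '[[-0.0043,-0.0026,0,0],[-0.0043,-0.0026,0,0]]'|grep force; python3 k.py
```

```text
force: [-3.4, 10.1, -4.5]
finger_force: 43.2
TCP vise [ 0.0419 -0.1517  0.0875] Fvise -5.8 9.0 -4.5 angle 5.154 r 0.0473 open 0.02031180135157345
force: [-0.4, 14.9, -7.2]
finger_force: 43.0
TCP vise [ 0.0405 -0.1543  0.0875] Fvise -4.1 14.3 -7.2 angle 5.215 r 0.0473 open 0.02051175748627464
```

```bash

python3 -m inch '[[-0.004,-0.003,0,0],[-0.004,-0.003,0,0]]' |grep force; python3 k.py
python3 -m inch '[[-0.004,-0.003,0,0],[-0.004,-0.003,0,0]]'|grep force; python3 k.py
```

```text
force: [5.7, 21.6, -9.2]
finger_force: 42.8
TCP vise [ 0.0395 -0.1559  0.0876] Fvise 0.1 22.4 -9.2 angle 5.256 r 0.0472 open 0.02018199465010979
force: [11.8, 27.6, -11.6]
finger_force: 42.5
TCP vise [ 0.0386 -0.1575  0.0877] Fvise 4.6 29.6 -11.6 angle 5.295 r 0.0473 open 0.02059421086245956
```

```bash

python3 -m inch '[[-0.004,-0.003,0,0],[-0.004,-0.003,0,0]]' 1 60 |grep force; python3 k.py
python3 -m inch '[[-0.003,-0.002,0,0],[-0.003,-0.002,0,0]]'|grep force; python3 k.py
python3 - <<'E'
from plant import arm
import cv2,numpy as np
a=arm.snapshot("top");b=arm.snapshot("scene");cv2.imwrite("pics/top7.png",a);cv2.imwrite("pics/scene7.png",b)
E
python3 meas.py 7; python3 disc.py 7|grep top
```

```text
force: [18.2, 34.4, -14.8]
finger_force: 59.7
TCP vise [ 0.0376 -0.159   0.0878] Fvise 9.1 37.8 -14.8 angle 5.333 r 0.0473 open 0.019850804685751018
force: [23.8, 40.7, -15.8]
finger_force: 59.6
TCP vise [ 0.037  -0.16    0.0879] Fvise 12.9 45.4 -15.8 angle 5.356 r 0.0474 open 0.019661341483758303
top 19 261.12 237.41 [(0.09, [-0.0044, 0.0808]), (0.056, [0.0003, 0.0851])]
top 16 272.46 237.97 [(0.09, [0.0002, 0.0574]), (0.056, [0.0049, 0.061])]
scene 7 324.62 210.12 [(0.09, [0.0014, 0.0575]), (0.056, [-0.0303, 0.0855])]
scene 6 333.45 216.5 [(0.09, [0.0325, 0.0574]), (0.056, [0.0023, 0.0855])]
scene 1 331.0 218.0 [(0.09, [0.0328, 0.0495]), (0.056, [0.0026, 0.0772])]
7 top [280.29 240.01] axes px [23.3 23.7] vise [-0.0001  0.0404]
```

```bash

python3 -m inch '[[0.006,0.004,0,0],[0.01,0.007,0,0],[0.01,0.007,0,0]]' |grep force; python3 k.py
python3 -m inch '[[0,0,0,0],[0,0,0,0],[0,0,0,0],[0,0,0,0],[0,0,0,0]]' -1 |grep -v rot
python3 -m inch '[[0,0,-0.04,0],[0,0,-0.08,0],[0,0,-0.12,0],[0,0,-0.13,0],[0,0,-0.13,0]]'|grep force
python3 -m inch '[[-0.03,0,0,0],[-0.06,0,0,0],[-0.09,0,0,0],[-0.12,0,0,0],[-0.15,0,0,0]]'|grep force
python3 -m inch '[[0,0,0,0],[0,0,0,0],[0,0,0,0]]'|grep -v rot
python3 - <<'E'
from plant import arm
import cv2,numpy as np
a=arm.snapshot("top");b=arm.snapshot("scene");cv2.imwrite("pics/top8.png",a);cv2.imwrite("pics/scene8.png",b)
cv2.imwrite("pics/g8.png",np.hstack([cv2.resize(x,None,fx=2.5,fy=2.5,interpolation=cv2.INTER_CUBIC) for x in(a[200:300,240:400],b[195:295,220:380])]))
E
python3 meas.py 8; python3 disc.py 8|grep top
```

```text
force: [5.7, 21.4, -8.6]
finger_force: 60.5
TCP vise [ 0.0393 -0.1563  0.0877] Fvise 0.2 22.1 -8.6 angle 5.265 r 0.0473 open 0.02012021295748665
t: 25.25
eef_pos: [0.5703, -0.1375, 0.0855]
force: [0.1, -0.1, 0.6]
opening: 0.0856
finger_force: 0.0
force: [0.1, 0.1, -1.2]
finger_force: 0.0
force: [0.2, -0.8, -0.2]
finger_force: 0.0
t: 26.55
eef_pos: [0.5321, -0.2805, 0.2134]
force: [-1.2, 0.1, 0.3]
opening: 0.0854
finger_force: 0.0
top 20 261.23 237.45 [(0.09, [-0.0044, 0.0805]), (0.056, [0.0002, 0.0848])]
top 16 272.67 238.07 [(0.09, [0.0001, 0.0569]), (0.056, [0.0048, 0.0605])]
scene 6 324.64 210.18 [(0.09, [0.0015, 0.0574]), (0.056, [-0.0301, 0.0854])]
scene 6 333.44 216.51 [(0.09, [0.0325, 0.0574]), (0.056, [0.0023, 0.0855])]
scene 1 331.0 218.0 [(0.09, [0.0328, 0.0495]), (0.056, [0.0026, 0.0772])]
8 top [280.35 240.05] axes px [23.2 23.9] vise [-0.0002  0.0402]
```

View pics/g8.png

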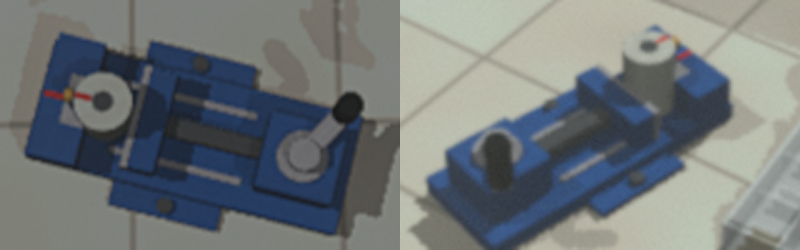

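The view shows the jaw against the hub, with stripe, screw and mark in one line (top crop 100,100 → 68,94 → 53,93). The gripper is clear of everything.

```bash
python3 -c "
from plant import arm
print(arm.sign_off())"
```

```text
the job is handed in; nothing more can be done
None
```

I handed the job in: the hub stands upright, clamped in the middle of the V-groove, with its set screw pointing at the red mark to within about 1° by my camera measurement. I drove the crank to about 45 N at the knob, and the arm never went near the mallet, compass, punch or organizer.

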